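# Hang up the clippings pail, free the sagging gate bolt and hold the gate ajar

## Robot

A 6-joint arm with a two-finger parallel gripper is mounted at the origin on the work surface. World frame = base frame: x ahead of the robot, y to its left, z up, the work surface at z = 0. Lengths are in m, angles in rad, forces in N, time in s.
With the tool pointing down it reaches from about 0.375 to 0.9 m from the base axis. Payload 3.1 kg.
Tool frame: the origin (TCP) lies at the very end of the fingers, on their centre line; the grasp point (between the pads) lies 19 mm behind it; z points along the fingers, y is the line along which they close (so a half turn about z gives the same grasp; the last joint's range is limited). The gripper opens to 85 mm and grips with 20 to 120 N. Pads are 22 mm wide; open, the fingers measure 114 mm over their backs; the gripper's body (76 mm by 85 mm) begins 54 mm behind the grasp point. The pads swing forward as they close: fully open they stand 13 mm farther back than shut.
Start: joints at [1.075, 0.527, 1.433, -0, 1.181, -0.178], TCP at [0.195, 0.594, 0.231] pointing down, gripper open.
Joint ranges: [-3.08, 3.08], [-0.75, 2.2], [0.22, 2.44], [-1.43, 4.57], [0, 2.65], [-2.85, 2.85]. Speed limits (rad/s): [2.79, 2.79, 3.14, 3.14, 3.14, 3.14].

## Interface

Orientations are given as a unit quaternion [x, y, z, w].
In Python, from station import sense, snapshot, camera_params, sign_off gives the robot as it stands.
- The arm moves only by the shell command python3 -m handwheel 'ROWS' [OPENING] [FORCE]. ROWS is JSON, a list that holds one entry, the list of rows, each a list of 4 numbers: the shift along the tool's x, y, z in units of 25 mm (1.0 is 25 mm), then the turn about the tool's z in units of 6 degrees (1.0 is 6 degrees). A call has 1 to 20 rows; each row shifts and turns the commanded pose from where the row before left it, along the tool's axes as they then stand; what a row does not reach is not made up. A row lasts 1/8 s, in which the tool goes at most 62.5 mm and 10.7 degrees, less where a joint would pass 70% of its speed; a pose out of reach is approached as far as the arm can. A call is refused whole if a number of a shift passes 1 or a number of a turn 1, either way. A call with a gripper value outside its range is refused whole. OPENING is the finger opening in mm, from 0 to 85.4, set as the call begins (- or left out, the last holds). The fingers move at their own pace and stop on an object; FORCE is the grip in N (left out, the last holds). Time passes only in rows, so rows that do not move let the fingers close. It gives the time, the measured TCP pose, the force, the opening and the grip force at its end, in the units of the state.
- sense(): the state, without advancing time (a new reading comes with each control period).
- snapshot(name): name is "scene" or "top"; returns (picture, depth): 420x560x3 uint8, red, green, blue; 420x560 float32, m along the optical axis (not along the pixel's ray), 0 where there is no reading.
- camera_params(name): a dict with "mtx" (3x3 intrinsics, pixels), "extrinsics" (4x4, takes a point from camera to world coordinates). Camera axes: x right, y up, looking along -z (the intrinsics and any distortion apply to the point x, -y, -z); pixel columns grow to the right and rows downward; lengths in m; the calibration is good to about 2 mm. A picture is of the moment at which its call begins. camera_params takes no time and is no camera call.
- sign_off(): hands the job in; it is judged then, once.
The state is a dict: "t": time; "q": joint angles; "qd": joint speeds; "tau": joint torques, N m; "tcp_pos": TCP position; "tool_rot": TCP orientation; "force": force on the tool from outside, world axes, zero at the start; "ft_torque": the same for the moment, N m; "finger_gap": opening from 0.0 (shut) to 1.0 (fully open); "gripper_force": force on a finger pad.
Only numpy, scipy, OpenCV 4.12 (cv2) and the standard library are available. Lean on these libraries where they do the work, as an engineer would, in place of code of your own. Each camera call takes 0.05 s, during which the arm holds its last target. There are 200 camera calls.

## Task

The clippings pail stands in the way of the guard gate: hang it by its handle on the hook of the stand and let go of it. Then take the red knob of the gate's sagging bolt, lift it so that the nose clears the bent-up lip of the keeper and draw the bolt back without forcing it until the nose is clear of the keeper; pull the gate about 25 degrees open and finish while still holding it there by the bolt knob, because its spring would shut it. Keep the pail roughly upright and do not disturb the flux bottle, the tape roll or the tray of boards.

Things in the scene. Friction and masses are not known exactly. Their poses are not given: they have to be found in the camera images.
- pail: loose steel pail, 0.24 to 0.39 kg, 70 mm wide at the rim, 60 mm high, open on top, standing on the table in front of the gate. Origin: centre of its underside, z up. Rigid arched bail of 8 mm round bar in its y-z plane: uprights at y = -36 and +36 mm, level top bar along y. Window between rim and bar: 53 mm high, 64 mm wide. Half a turn gives the same pail
- pail_bar (a point): middle of the axis of the bail's level top bar, which is to lie on the hook; 117 mm above the pail's underside
- pail_grip (a point): centre of the blue grip block on top of the bar, 16 mm along the pail's x, 30 mm along y and 40 mm high (from 121 to 161 mm above the pail's underside); grasp it from above, with the fingertips above the bar
- hook: fixed dark steel hook stand. Origin: centre of its 100 mm foot on the table. Post 16 mm thick, 190 mm tall, at the origin; a level round arm, 8 mm thick, axis 170 mm above the table, runs from it along the stand's -x and from 98 to 114 mm out curves up to the tip. The arm must enter the bail's window from the tip's side, then the bar is lowered onto the arm
- hook_seat (a point): top of the level arm, 65 mm out from the post's axis, 174 mm above the table: a good place for the bar to lie. Axes as the stand's
- hook_tip (a point): axis end of the upturned tip, 114 mm out from the post's axis; the metal ends 196 mm above the table
- gate (a joint): opening angle of the guard gate, rad: 0 shut, 1.2 widest; it turns about an upright hinge and its free edge swings towards the bay's -x, where the robot stands. A spring shuts it (0.35 N m at 0, 0.57 N m at 0.44 rad)
- gate_hinge (a point): point on the gate's upright hinge line, 130 mm above the table (level with the top of gate and posts). Axes are the fixed bay's: x into the bay, square to the shut gate; y along the shut gate from the latch post towards the hinge. The yellow-framed gate is 18 mm thick and reaches 260 mm from the hinge line along -y
- bolt: steel barrel bolt, 0.16 kg, over the top of the gate and turning with it: 10 mm rod with a downturned nose. It slides 55 mm towards the hinge (1 N friction) in a worn barrel 50 mm from the hinge line, 163 mm up, about which it tips up by at most 0.12 rad; at rest its nose end sags 0.04 rad below level. Origin: on the rod's axis, at the barrel while shot; y along the rod to the hinge, z up
- bolt_knob (a point): centre of the upright round red knob of the bolt, 16 mm in diameter, exposed from 22 mm below to 18 mm above this point (the 10 mm rod passes below); 200 mm from the hinge line when shot. Raise it about 10 mm to bring the nose over the lip (at least 7 mm), and keep that height while drawing back about 45 mm
- bolt_nose (a point): middle of the underside of the bolt's downturned nose (14 mm across, 12 mm along the rod, hanging 12 mm below the rod). Shot, it lies 16 mm beyond the lip and 10 mm lower than the lip's top. It is clear of the keeper, and the gate free to swing, once it lies 14 mm or more on the hinge side (+y) of keeper_lip
- keeper: fixed brass keeper on top of the latch post: a bent-up lip, 7 mm thick, that catches the nose, and just beyond it two upright cheeks, 26 mm apart inside, 24 mm long, rising 40 mm above the post, that keep the nose from swinging out. Origin and axes are the bay's (on the table under the middle of the gate)
- keeper_lip (a point): middle of the top edge of the keeper's bent-up lip, 146 mm above the table, 279 mm from the hinge line. Axes are the bay's: x into the bay, y along the shut gate towards the hinge
- flux_bottle: white plastic bottle, 48 mm across, 110 mm high, a bystander. Origin: centre of its underside
- tape_roll: red roll of tape lying flat, 64 mm across, 22 mm high, a bystander. Origin: centre of its underside
- board_tray: clear tray with small boards behind the gate, 140 by 190 mm, 32 mm high, a bystander. Origin: centre of its underside

How it is judged:
On the way, in this order (a step that is already met when the one before it is completed fails the run):
1. the pail hangs by its bar on the hook's arm, let go (contact force between pail and hook above 1 N and contact force between the fingers and pail below 0.1 N and height (world z) of pail above 0.03 m and angle between pail's own z axis and vertical below 0.35 rad and x of pail_bar in the frame of hook between -0.115 and -0.005 m and z of pail_bar in the frame of hook between 0.165 and 0.2 m), for 0.2 s.
2. the bolt's nose is drawn clear of the keeper before the gate swings (y of bolt_nose in the frame of keeper_lip above 0.014 m and value of joint gate below 0.15 rad), for 0.1 s.
At the end, for the whole second after the job is handed in: the gate stands still at 0.28 to 0.60 rad (16 to 34 degrees), with the fingers holding the bolt with more than 1 N; the pail hangs by its bar on the level arm of the hook, off the table, within 0.35 rad of upright, untouched by the robot (all of step 1 and value of joint gate between 0.28 and 0.6 rad and velocity of joint gate between -0.1 and 0.1 rad/s and contact force between the fingers and bolt above 1 N and contact force between the arm and pail below 0.1 N); the arm keeps its last pose, push and grip.
It fails at once if the bolt is forced against the keeper (over 40 N) (contact force between bolt and keeper above 40 N).
It fails at once if the pail is tipped by more than 0.7 rad (angle between pail's own z axis and vertical above 0.7 rad).
It fails at once if the flux bottle is disturbed (moved over 30 mm) (distance of flux_bottle from where it was at the start of the episode above 0.03 m).
It fails at once if the tape roll is disturbed (moved over 30 mm) (distance of tape_roll from where it was at the start of the episode above 0.03 m).
It fails at once if the tray of boards is disturbed (moved over 30 mm) (distance of board_tray from where it was at the start of the episode above 0.03 m).
It also fails if it takes over 58 s, if anything falls off the work surface, if the arm or the gripper's body presses on something with over 40 N, if the wrist force passes 120 N, or if a joint passes its speed limit or range.

## Working session

There is one attempt and no reset: what is moved stays moved. The work goes in short steps, Python scripts to look and compute and a shell command to move; the robot and the scene stay as the last step left them, time stands still between calls to the robot, and variables do not carry over. Pictures are saved under pics/ and viewed, at most 10 in all, crops included, and the job is handed in when it is done.

```bash
mkdir -p pics; ls
cat > h.py <<'E'
import numpy as np, cv2
from station import sense, snapshot, camera_params
def snap(n):
    im,d=snapshot(n); return im,d,camera_params(n)
def world(u,v,d,p):
    K=p["mtx"];x=(u-K[0][2])/K[0][0]*d;y=(v-K[1][2])/K[1][1]*d
    E=np.array(p["extrinsics"]);return (E@np.array([x,-y,-d,np.ones_like(d)]).reshape(4,-1)).T[:,:3]
def cloud(d,p):
    v,u=np.mgrid[:d.shape[0],:d.shape[1]]
    return world(u.ravel().astype(float),v.ravel().astype(float),d.ravel().astype(float),p).reshape(d.shape+(3,))
def save(n,im): cv2.imwrite("pics/"+n+".png",cv2.cvtColor(im,cv2.COLOR_RGB2BGR))
E
python3 - <<'E'
from h import *
for n in("scene","top"):
    im,d,p=snap(n);save(n+"0",im);np.savez(n+"0.npz",im=im,d=d);print(n,p);
print(sense())
E
```

```text
pics
scene {'mtx': array([[395.13068467,   0.        , 275.76124096],
       [  0.        , 395.13068467, 212.75091011],
       [  0.        ,   0.        ,   1.        ]]), 'extrinsics': array([[-0.4519534 , -0.53655373,  0.7126347 ,  1.29561206],
       [ 0.89199973, -0.27956759,  0.35521605,  0.35037531],
       [ 0.00863707,  0.79621107,  0.6049573 ,  0.75630749],
       [ 0.        ,  0.        ,  0.        ,  1.        ]])}
top {'mtx': array([[393.51204424,   0.        , 276.13966585],
       [  0.        , 393.51204424, 211.58492083],
       [  0.        ,   0.        ,   1.        ]]), 'extrinsics': array([[-0.01899709,  0.97639889, -0.21513793,  0.39149753],
       [-0.9997992 , -0.01717918,  0.01031682,  0.00544327],
       [ 0.00637744,  0.21529072,  0.97652918,  1.02097103],
       [ 0.        ,  0.        ,  0.        ,  1.        ]])}
{'t': 0.1, 'q': array([ 1.07447616e+00,  5.28369432e-01,  1.43379871e+00, -1.64775470e-05,
        1.18142141e+00, -1.78489797e-01]), 'qd': array([-0.00083285, -0.00207171, -0.00258864,  0.00038596, -0.00023308,
        0.00111316]), 'tau': array([-3.75279183e-05, -4.43302989e+01, -1.78585231e+01, -2.01287162e-04,
        3.90907735e-03, -5.33439660e-06]), 'tcp_pos': array([0.19496605, 0.5931148 , 0.230426  ]), 'tool_rot': array([ 1.58243979e-01,  9.87399537e-01, -9.44676962e-04, -3.23337205e-04]), 'force': array([ 0.68839348,  0.0281302 , -0.35748782]), 'ft_torque': array([ 0.01459727, -0.0440774 ,  0.01115133]), 'gripper_force': 0.0, 'finger_gap': 1.0009064609763565}
```

View pics/scene0.png

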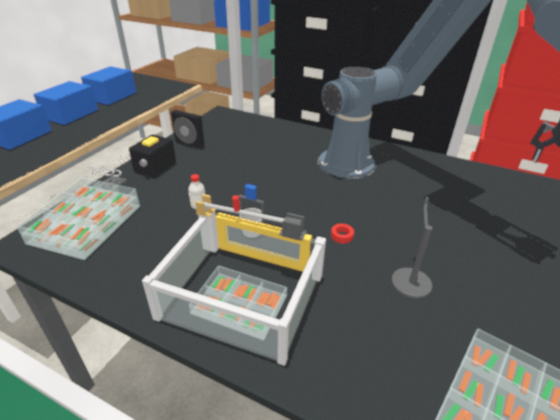

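View pics/top0.png

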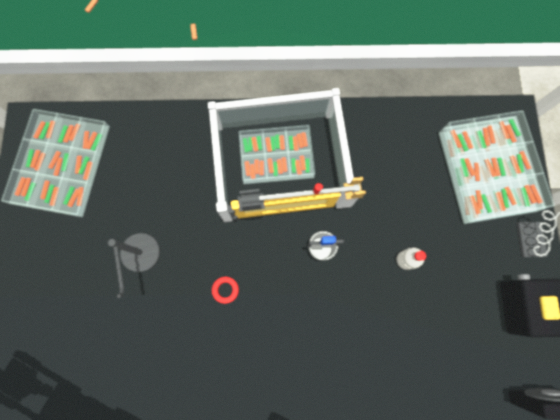

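The scene view shows the pail with its blue grip at (250,192), the red knob at (237,203), the hook stand foot at (412,283) and tip at (427,200). In the top view the grip is at (325,240), the knob at (318,188), the hook foot at (139,252) with its tip near (120,296), the tape at (225,290) and the bottle at (411,259).

```bash
cat > m.py <<'E'
from h import *
D={}
for n in("top","scene"):
    z=np.load(n+"0.npz");im,d=z["im"],z["d"];p=camera_params(n);C=cloud(d,p);ok=d>0
    hsv=cv2.cvtColor(im,cv2.COLOR_RGB2HSV);H,S,V=[hsv[...,i].astype(int) for i in range(3)]
    R=(C[...,0]>.3)&(C[...,0]<.85)&(C[...,1]>-.4)&(C[...,1]<.6)&ok
    def rep(name,m):
        P=C[m]; v,u=np.nonzero(m)
        if len(P)<3: print(n,name,len(P));return
        print(n,name,len(P),"px",u.mean().round(1),v.mean().round(1),"med",np.median(P,0).round(4),"min",np.percentile(P,3,0).round(3),"max",np.percentile(P,97,0).round(3))
    z_=C[...,2]
    rep("blue",R&(H>100)&(H<130)&(S>120)&(z_>.1))
    bm=R&(H>100)&(H<130)&(S>120)&(z_>.15); rep("bluetop",bm)
    if bm.sum()>5: print(cv2.minAreaRect((C[bm][:,:2]*1000).astype(np.float32)))
    red=R&((H<8)|(H>172))&(S>150)&(V>100)
    rep("knob",red&(z_>.13)); rep("tape",red&(z_<.04)); rep("cap",red&(z_>.08)&(z_<.13))
    hk=R&(C[...,1]>.2)
    rep("foot",hk&(z_>.003)&(z_<.03)); rep("hookupper",hk&(z_>.155)&(z_<.21)); rep("tip",hk&(z_>.182)&(z_<.21)); rep("post",hk&(z_>.04)&(z_<.15))
    m=hk&(z_>.16)&(z_<.20)
    if m.sum()>5:
        for q in C[m][np.argsort(C[m][:,0])][::max(1,m.sum()//14)]: print(q.round(3))
    yel=R&(H>18)&(H<32)&(S>150)&(z_>.1); rep("yellow",yel)
    if yel.sum()>9:
        P=C[yel&(z_>.115)][:,:2]; print(cv2.minAreaRect((P*1000).astype(np.float32)), cv2.fitLine((P*1000).astype(np.float32),cv2.DIST_HUBER,0,.01,.01).ravel())
    rep("pailrim",R&(S<60)&(z_>.05)&(z_<.07)&(C[...,0]<.56)&(abs(C[...,1])<.25))
E
python3 m.py
```

```text
top blue 113 px 328.1 239.8 med [ 0.5152 -0.1173  0.1591] min [ 0.509 -0.132  0.138] max [ 0.524 -0.104  0.162]
top bluetop 99 px 328.6 239.3 med [ 0.517  -0.1176  0.1595] min [ 0.509 -0.133  0.154] max [ 0.524 -0.104  0.162]
((516.5030517578125, -118.35226440429688), (28.657678604125977, 15.397114753723145), 88.53211975097656)
top knob 57 px 317.6 187.9 med [ 0.6256 -0.0946  0.1971] min [ 0.62  -0.103  0.17 ] max [ 0.632 -0.089  0.201]
top tape 421 px 227.8 287.7 med [0.4161 0.1262 0.0204] min [ 0.386  0.095 -0.003] max [0.446 0.157 0.024]
top cap 73 px 420.0 255.3 med [ 0.4831 -0.3364  0.1088] min [ 0.474 -0.348  0.102] max [ 0.49  -0.327  0.112]
top foot 4437 px 95.1 196.2 med [0.6883 0.506  0.0096] min [0.433 0.3   0.003] max [0.842 0.595 0.028]
top hookupper 294 px 117.8 264.2 med [0.4728 0.3374 0.1729] min [0.404 0.321 0.163] max [0.519 0.35  0.193]
top tip 73 px 114.8 259.5 med [0.5109 0.3423 0.1887] min [0.401 0.319 0.183] max [0.521 0.353 0.195]
top post 123 px 129.1 248.1 med [0.5123 0.3412 0.1005] min [0.507 0.339 0.045] max [0.521 0.349 0.149]
[0.4   0.321 0.195]
[0.408 0
[... 1743 characters left out ...]
.146]
[0.403 0.321 0.194]
[0.407 0.324 0.185]
[0.413 0.326 0.181]
[0.422 0.325 0.174]
[0.437 0.334 0.175]
[0.455 0.335 0.175]
[0.472 0.336 0.174]
[0.487 0.341 0.172]
[0.515 0.344 0.19 ]
[0.518 0.342 0.174]
[0.52  0.354 0.191]
[0.521 0.343 0.161]
[0.522 0.352 0.162]
[0.522 0.35  0.171]
[0.524 0.351 0.176]
scene yellow 695 px 255.9 227.7 med [ 0.6283 -0.0424  0.1246] min [ 0.614 -0.144  0.105] max [0.641 0.099 0.132]
((622.8761596679688, -24.545799255371094), (19.260746002197266, 253.38365173339844), 5.725465297698975) [ 9.7286552e-02 -9.9525642e-01  6.2951733e+02 -3.9363480e+01]
scene pailrim 84 px 253.0 212.8 med [ 0.4939 -0.1241  0.0572] min [ 0.484 -0.149  0.051] max [ 0.536 -0.079  0.063]
```

Run:
```python
from h import *
a=np.load("top0.npz")["im"][160:310,80:440];a=cv2.resize(a,None,fx=2.2,fy=2.2,interpolation=2)
b=np.load("scene0.npz")["im"][165:305,180:450];b=cv2.resize(b,(792,250),interpolation=2)
save("c0",np.vstack([a,b])[:600])
```

```text
(no output)
```

View pics/c0.png

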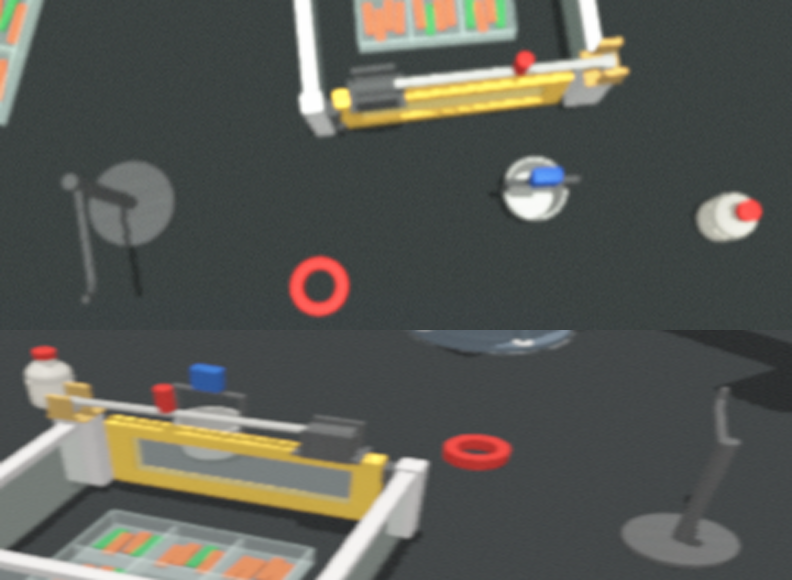

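Pictures and numbers agree with the sizes given:

| Item | Measured |
|---|---|
| Grip block | (0.518, -0.117), top at 0.161, bar along world y |
| Hook post | (0.515, 0.347) |
| Hook tip | (0.402, 0.322), so the stand's yaw is about 13° |
| Knob | (0.629, -0.093), top at 0.201 |
| Bay yaw | about 5.7° |

I'll turn the tool y to world y, then go over the pail.

```bash
python3 -m handwheel '[[[0,0,0,-1],[0,0,0,-1],[0,0,0,-1],[-0.45,-0.98,0,0],[-0.45,-0.98,0,0],[-0.45,-0.98,0,0],[-0.45,-0.98,0,0],[-0.45,-0.98,0,0],[-0.45,-0.98,0,0],[-0.45,-0.98,0,0],[-0.45,-0.98,0,0],[-0.45,-0.98,0,0],[-0.45,-0.98,0,0],[-0.45,-0.98,0,0],[-0.45,-0.98,0,0],[-0.45,-0.98,0,0],[-0.45,-0.98,0,0],[-0.45,-0.98,0,0],[-0.45,-0.98,0,0],[-0.45,-0.98,0,0]]]' 65 20
python3 -m handwheel '[[[-0.45,-0.98,0,0],[-0.45,-0.98,0,0],[-0.45,-0.98,0,0],[-0.45,-0.98,0,0],[-0.45,-0.98,0,0],[-0.45,-0.98,0,0],[-0.45,-0.98,0,0],[-0.45,-0.98,0,0],[-0.45,-0.98,0,0],[-0.45,-0.98,0,0],[0,0,0,0],[0,0,0,0]]]'
cat > go.py <<'E'
import sys;from h import *;from scipy.spatial.transform import Rotation as R
s=sense();r=R.from_quat(s["tool_rot"]);M=r.as_matrix()
yaw=np.degrees(np.arctan2(M[1,1],M[0,1]));print("t",round(s["t"],2),"tcp",s["tcp_pos"].round(4),"yaw_y",yaw.round(2),"tilt",np.degrees(np.arccos(-M[2,2])).round(2),"F",s["force"].round(2),"gap",round(s["finger_gap"]*85.4,1),"gf",round(s["gripper_force"],1),"q6",s["q"][5].round(2))
if len(sys.argv)>3: print("units",(M.T@(np.array(sys.argv[1:4],float)-s["tcp_pos"])/.025).round(3), "turn",round(-(float(sys.argv[4])-yaw)/6,2) if len(sys.argv)>4 else "")
E
python3 go.py 0.518 -0.117 0.130 90
```

```text
t: 2.6
tcp_pos: [0.385, 0.1756, 0.2311]
tool_rot: [0.002, 1.0, -0.0, -0.0]
force: [0.3, 0.1, 0.3]
finger_gap: 0.762
gripper_force: 0.0
t: 4.1
tcp_pos: [0.4957, -0.0683, 0.2309]
tool_rot: [0.002, 1.0, 0.0, -0.001]
force: [-0.0, 0.5, -0.0]
finger_gap: 0.76
gripper_force: 0.0
t 4.1 tcp [ 0.4957 -0.0683  0.2309] yaw_y 89.78 tilt 0.11 F [-0.02  0.53 -0.04] gap 64.9 gf 0.0 q6 -1.93
units [-0.905 -1.95   4.032] turn -0.04
```

```bash
python3 -m handwheel '[[[-0.45,-0.98,0,0],[-0.47,-0.95,0,0],[0,0,0.8,0],[0,0,0.8,0],[0,0,0.8,0],[0,0,0.8,0],[0,0,0.6,0],[0,0,0.3,0],[0,0,0,0]]]'
python3 go.py 0.518 -0.117 0.130 90
python3 -m handwheel '[[[0,0,0,0],[0,0,0,0],[0,0,0,0],[0,0,0,0],[0,0,0,0],[0,0,0,0]]]' 20 60; python3 go.py
python3 - <<'E'
from h import *
a=snap("scene")[0][130:280,150:350];b=snap("top")[0][150:300,230:430]
save("g1",np.hstack([cv2.resize(x,(400,300),interpolation=2) for x in(a,b)]))
E
```

```text
t: 5.22
tcp_pos: [0.5192, -0.1169, 0.1285]
tool_rot: [0.002, 1.0, 0.0, -0.0]
force: [0.3, 0.2, -0.0]
finger_gap: 0.765
gripper_force: 0.0
t 5.22 tcp [ 0.5192 -0.1169  0.1285] yaw_y 89.81 tilt 0.05 F [ 0.34  0.2  -0.04] gap 65.4 gf 0.0 q6 -2.0
units [ 0.048 -0.005 -0.059] turn -0.03
t: 5.98
tcp_pos: [0.52, -0.1177, 0.1297]
tool_rot: [0.002, 1.0, -0.0, 0.001]
force: [-1.1, -1.1, 6.1]
finger_gap: 0.339
gripper_force: 60.2
t 5.97 tcp [ 0.52   -0.1177  0.1297] yaw_y 89.79 tilt 0.1 F [-1.09 -1.05  6.08] gap 29.0 gf 60.2 q6 -2.0
```

View pics/g1.png

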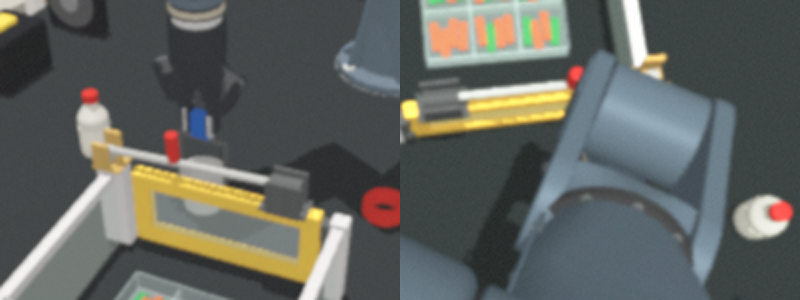

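Both views show the blue block between the pads (left half, about (198,125)), at a 29 mm opening with 60 N of grip. Now I'll lift by 96 mm and carry it to the tip's side.

```bash
python3 -m handwheel '[[[0,0,-0.4,0],[0,0,-0.7,0],[0,0,-0.7,0],[0,0,-0.7,0],[0,0,-0.7,0],[0,0,-0.6,0],[0.4,0,0,0],[0.8,0,0,0],[0.8,0.4,0,0],[0.5,0.8,0,0],[0.4,0.98,0,0],[0.4,0.98,0,0],[0.4,0.98,0,0],[0.4,0.98,0,0],[0.4,0.98,0,0],[0.4,0.98,0,0],[0.4,0.98,0,0],[0.4,0.98,0,0],[0.4,0.98,0,0],[0.4,0.98,0,0]]]'
python3 go.py 0.325 0.304 0.2257 103
```

```text
t: 8.57
tcp_pos: [0.3565, 0.1597, 0.2236]
tool_rot: [0.002, 1.0, 0.0, -0.0]
force: [-0.3, -0.4, -3.1]
finger_gap: 0.342
gripper_force: 59.8
t 8.57 tcp [0.3565 0.1597 0.2236] yaw_y 89.81 tilt 0.04 F [-0.27 -0.43 -3.14] gap 29.2 gf 59.8 q6 -1.44
units [ 1.279  5.769 -0.081] turn -2.2
```

```bash
python3 -m handwheel '[[[0.2,0.95,0,0],[0.2,0.95,0,0],[0.2,0.95,0,0],[0.2,0.95,0,0],[0.2,0.9,0,0],[0,0.5,0,0],[0,0,0,-0.8],[0,0,0,-0.8],[0,0,0,-0.6],[0,0,0,0],[0,0,0,0]]]'
python3 go.py 0.452 0.332 0.2257 103
python3 - <<'E'
from h import *
a,d,p=snap("scene");C=cloud(d,p)
b=snap("top")[0]
save("g2",np.hstack([cv2.resize(a[130:310,330:530],(400,360),interpolation=2),cv2.resize(b[200:380,40:240],(400,360),interpolation=2)]))
m=(d>0)&(C[...,0]>.25)&(C[...,0]<.38)&(C[...,1]>.2)&(C[...,1]<.4)&(C[...,2]>.05)&(C[...,2]<.17)
P=C[m];print(len(P),np.percentile(P,[2,50,98],0).round(3))
E
```

```text
t: 9.95
tcp_pos: [0.3333, 0.2884, 0.2237]
tool_rot: [-0.113, 0.994, -0.0, -0.0]
force: [-0.9, 0.2, -3.5]
finger_gap: 0.339
gripper_force: 59.9
t 9.95 tcp [0.3333 0.2884 0.2237] yaw_y 102.94 tilt 0.02 F [-0.9   0.18 -3.47] gap 28.9 gf 59.9 q6 -1.34
units [-5.02   0.638 -0.08 ] turn -0.01
704 [[0.299 0.254 0.098]
 [0.349 0.288 0.136]
 [0.366 0.321 0.163]]
```

View pics/g2.png

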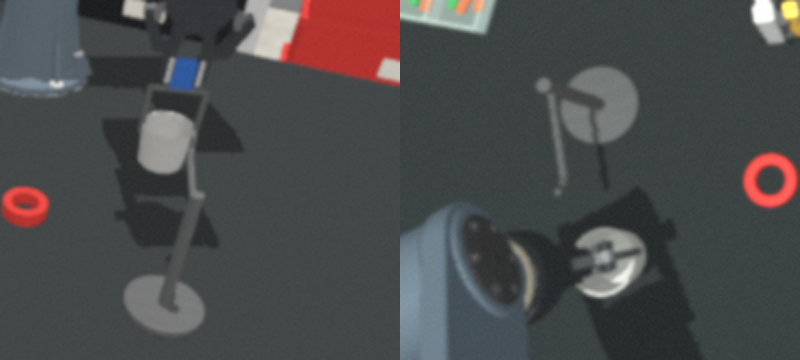

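The pail hangs level in front of the tip, with its window facing the arm (left half: pail (165,140), tip (190,140)). I'll line up sideways, then thread it on.

```bash
python3 -m handwheel '[[[0,0.32,0,0],[0,0.32,0,0],[-0.4,0,0,0],[-0.5,0,0,0],[-0.5,0,0,0],[-0.5,0,0,0],[-0.5,0,0,0],[0,0,0,0]]]'
python3 -m handwheel '[[[-0.5,0,0,0],[-0.5,0,0,0],[-0.5,0,0,0],[-0.5,0,0,0],[-0.4,0,0,0],[-0.2,0,0,0],[0,0,0,0]]]'
python3 go.py 0.452 0.332 0.190
python3 - <<'E'
from h import *
a=snap("scene")[0];save("g3",cv2.resize(a[130:310,330:530],(600,540),interpolation=2))
E
```

```text
t: 11.05
tcp_pos: [0.3898, 0.3178, 0.2238]
tool_rot: [-0.113, 0.994, 0.0, 0.001]
force: [0.1, 0.2, -3.9]
finger_gap: 0.341
gripper_force: 60.0
t: 11.92
tcp_pos: [0.4518, 0.3321, 0.2237]
tool_rot: [-0.113, 0.994, -0.0, -0.0]
force: [-0.4, -0.4, -4.8]
finger_gap: 0.339
gripper_force: 60.0
t 11.93 tcp [0.4518 0.3321 0.2237] yaw_y 102.98 tilt 0.02 F [-0.41 -0.36 -4.77] gap 29.0 gf 60.0 q6 -1.36
units [-0.009 -0.007  1.347] turn
```

View pics/g3.png

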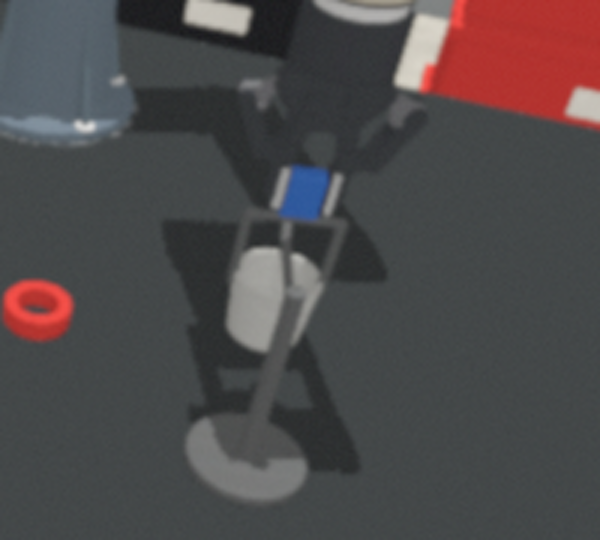

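The arm runs through the middle of the bail window (bar at (298,215), arm at (288,250)). Now I'll lower the pail onto it.

```bash
python3 -m handwheel '[[[0,0,0.4,0],[0,0,0.4,0],[0,0,0.3,0],[0,0,0.1,0],[0,0,0.08,0],[0,0,0,0]]]'
python3 -m handwheel '[[[0,0,0.04,0],[0,0,0,0]]]';python3 -m handwheel '[[[0,0,0.04,0],[0,0,0,0]]]'
```

```text
t: 12.72
tcp_pos: [0.4517, 0.3322, 0.1918]
tool_rot: [-0.113, 0.994, 0.0, 0.0]
force: [0.0, 0.9, -3.8]
finger_gap: 0.337
gripper_force: 60.0
t: 12.98
tcp_pos: [0.4516, 0.3322, 0.191]
tool_rot: [-0.113, 0.994, 0.0, 0.0]
force: [0.9, 0.3, -3.7]
finger_gap: 0.34
gripper_force: 60.0
t: 13.22
tcp_pos: [0.4518, 0.3322, 0.1903]
tool_rot: [-0.113, 0.994, 0.0, 0.0]
force: [-0.4, -0.3, -1.0]
finger_gap: 0.34
gripper_force: 60.4
```

Contact is starting. A hair lower, then open gently.

```bash
python3 -m handwheel '[[[0,0,0.04,0],[0,0,0,0]]]'
python3 -m handwheel '[[[0,0,0,0],[0,0,0,0],[0,0,0,0],[0,0,0,0],[0,0,0,0]]]' 60 20
python3 -m handwheel '[[[0,0,-0.2,0],[0,0,-0.4,0],[0,0,-0.6,0],[0,0,-0.8,0],[0,0,-0.9,0],[0,0,0,0],[0,0,0,0]]]'
python3 - <<'E'
from h import *
a,d,p=snap("scene");C=cloud(d,p);save("g4",cv2.resize(a[130:310,330:530],(500,450),interpolation=2))
hsv=cv2.cvtColor(a,cv2.COLOR_RGB2HSV).astype(int)
m=(hsv[...,0]>100)&(hsv[...,0]<130)&(hsv[...,1]>120)&(d>0)&(C[...,1]>.2)&(C[...,2]>.1)
print(m.sum(),np.median(C[m],0),np.percentile(C[m],[3,97],0).round(3))
E
python3 go.py
```

```text
t: 13.48
tcp_pos: [0.4519, 0.3323, 0.19]
tool_rot: [-0.113, 0.994, 0.0, 0.001]
force: [-1.4, -2.4, 4.9]
finger_gap: 0.34
gripper_force: 61.2
t: 14.1
tcp_pos: [0.4516, 0.3321, 0.1887]
tool_rot: [-0.113, 0.994, -0.0, -0.0]
force: [-0.1, -0.0, 0.5]
finger_gap: 0.698
gripper_force: 0.0
t: 14.98
tcp_pos: [0.4513, 0.332, 0.2612]
tool_rot: [-0.113, 0.994, -0.0, -0.0]
force: [-0.3, -0.9, -0.2]
finger_gap: 0.703
gripper_force: 0.0
226 [0.45738687 0.33062267 0.20722286] [[0.448 0.316 0.185]
 [0.462 0.345 0.223]]
t 15.03 tcp [0.451  0.3319 0.2607] yaw_y 102.99 tilt 0.08 F [-0.42 -0.33 -1.25] gap 59.9 gf 0.0 q6 -1.36
```

View pics/g4.png

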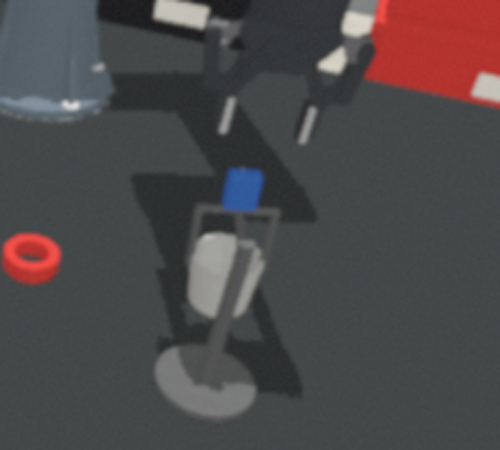

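The pail hangs by its bar on the arm, clear of the open fingers (grip block at (243,190), bar at (238,212)). I'll turn the tool to close across the bolt and re-measure the knob.

```bash
python3 -m handwheel '[[[0,0,-0.3,1],[0,0,0,1],[0,0,0,1],[0,0,0,1],[0,0,0,1],[0,0,0,1],[0,0,0,1],[0,0,0,1],[0,0,0,1],[0,0,0,1],[0,0,0,1],[0,0,0,1],[0,0,0,1],[0,0,0,1],[0,0,0,1],[0,0,0,1],[0,0,0,0.2]]]' 50 20
cat > k.py <<'E'
from h import *
def ray(u,v,p,z):
    a=world(np.array([u]),np.array([v]),np.array([1.]),p)[0];o=np.array(p["extrinsics"])[:3,3];return o+(a-o)*(z-o[2])/(a[2]-o[2])
for n in("top","scene"):
    im,d,p=snap(n);C=cloud(d,p);h=cv2.cvtColor(im,cv2.COLOR_RGB2HSV).astype(int)
    m=((h[...,0]<8)|(h[...,0]>172))&(h[...,1]>140)&(h[...,2]>80)&(d>0)&(abs(C[...,0]-.6)<.12)&(C[...,2]>.14)&(C[...,1]<.1)&(C[...,1]>-.25)
    if m.sum()<5: print(n,"none");continue
    v,u=np.nonzero(m);P=C[m];t=P[:,2]>.196
    print(n,m.sum(),"z",np.percentile(P[:,2],[3,97]).round(3),"top",t.sum(),P[t].mean(0).round(4),"ray top",ray(u[t].mean(),v[t].mean(),p,.201).round(4),"ray all",ray(u.mean(),v.mean(),p,.185).round(4),"rangey",np.percentile(P[:,1],[3,97]).round(4),"x",np.percentile(P[:,0],[3,97]).round(4))
    y=(h[...,0]>18)&(h[...,0]<32)&(h[...,1]>140)&(d>0)&(C[...,0]>.5)&(C[...,0]<.7)&(abs(C[...,1])<.17)&(C[...,2]>.12)&(C[...,2]<.135)
    if y.sum()>30:
        f=cv2.fitLine((C[y][:,:2]*1000).astype(np.float32),cv2.DIST_HUBER,0,.01,.01).ravel();print("gate line",f.round(3),np.degrees(np.arctan(f[0]/f[1])).round(2))
E
python3 k.py; python3 go.py 0.629 -0.093 0.235 5.7
```

```text
t: 17.15
tcp_pos: [0.4511, 0.3318, 0.2677]
tool_rot: [0.67, 0.742, -0.001, -0.0]
force: [0.5, 0.3, -0.3]
finger_gap: 0.585
gripper_force: 0.0
top 60 z [0.17 0.2 ] top 35 [ 0.6267 -0.0967  0.198 ] ray top [ 0.6259 -0.0963  0.201 ] ray all [ 0.6272 -0.0958  0.185 ] rangey [-0.1027 -0.0889] x [0.6198 0.6329]
gate line [ 9.20000e-02 -9.96000e-01  6.16084e+02 -5.00890e+01] -5.27
scene 89 z [0.165 0.201] top 24 [ 0.6293 -0.0945  0.199 ] ray top [ 0.6317 -0.0929  0.201 ] ray all [ 0.6305 -0.0924  0.185 ] rangey [-0.0998 -0.0865] x [0.6233 0.6363]
gate line [ 9.90000e-02 -9.95000e-01  6.28547e+02 -4.42360e+01] -5.71
t 17.25 tcp [0.4513 0.3319 0.2681] yaw_y 5.85 tilt 0.08 F [0.7  0.53 0.51] gap 49.9 gf 0.0 q6 0.33
units [-17.633   5.341   1.326] turn 0.02
```

```bash
python3 -m handwheel '[[[-0.98,0.295,0,0],[-0.98,0.295,0,0],[-0.98,0.295,0,0],[-0.98,0.295,0,0],[-0.98,0.295,0,0],[-0.98,0.295,0,0],[-0.98,0.295,0,0],[-0.98,0.295,0,0],[-0.98,0.295,0,0],[-0.98,0.295,0,0],[-0.98,0.295,0,0],[-0.98,0.295,0,0],[-0.98,0.295,0,0],[-0.98,0.295,0,0],[-0.98,0.295,0,0],[-0.98,0.295,0,0],[-0.98,0.295,0,0],[-0.98,0.295,0,0],[0,0,0,0],[0,0,0,0]]]'
python3 go.py 0.628 -0.0945 0.170 5.7
python3 k.py
```

```text
t: 19.75
tcp_pos: [0.6278, -0.0929, 0.2685]
tool_rot: [0.671, 0.742, 0.0, -0.001]
force: [0.1, -0.4, 0.9]
finger_gap: 0.584
gripper_force: 0.0
t 19.75 tcp [ 0.6278 -0.0929  0.2685] yaw_y 5.78 tilt 0.08 F [ 0.08 -0.44  0.88] gap 49.9 gf 0.0 q6 -0.42
units [-0.068  0.005  3.94 ] turn 0.01
top none
scene 87 z [0.166 0.201] top 21 [ 0.6305 -0.0936  0.1993] ray top [ 0.6326 -0.0922  0.201 ] ray all [ 0.6316 -0.0917  0.185 ] rangey [-0.0986 -0.0866] x [0.6241 0.637 ]
gate line [ 1.00000e-01 -9.95000e-01  6.28622e+02 -4.59410e+01] -5.76
```

```bash
python3 -m handwheel '[[[-0.05,0,0.8,0],[0,0,0.8,0],[0,0,0.8,0],[0,0,0.8,0],[0,0,0.5,0],[0,0,0.2,0],[0,0,0,0]]]'; python3 go.py
python3 -m handwheel '[[[0,0,0,0],[0,0,0,0],[0,0,0,0],[0,0,0,0],[0,0,0,0],[0,0,0,0]]]' 8 25; python3 go.py
python3 - <<'E'
from h import *
a=snap("scene")[0][130:280,150:350];save("g5",cv2.resize(a,(640,480),interpolation=2))
E
```

```text
t: 20.72
tcp_pos: [0.6284, -0.0943, 0.1715]
tool_rot: [0.67, 0.742, 0.0, 0.0]
force: [-0.3, -0.2, 0.1]
finger_gap: 0.585
gripper_force: 0.0
t 20.73 tcp [ 0.6284 -0.0943  0.1715] yaw_y 5.81 tilt 0.01 F [-0.28 -0.17  0.1 ] gap 50.0 gf 0.0 q6 -0.43
t: 21.48
tcp_pos: [0.6283, -0.0947, 0.1716]
tool_rot: [0.67, 0.742, -0.0, 0.0]
force: [-1.0, -2.4, 3.5]
finger_gap: 0.175
gripper_force: 26.7
t 21.48 tcp [ 0.6283 -0.0947  0.1716] yaw_y 5.79 tilt 0.03 F [-0.95 -2.37  3.46] gap 15.0 gf 26.7 q6 -0.43
```

View pics/g5.png

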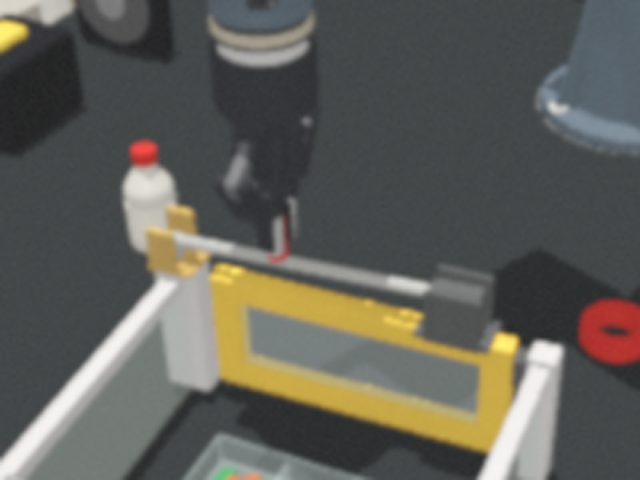

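The knob is between the pads at (278,240), 15 mm opening against the 16 mm knob. I'll firm the grip and lift slowly by 11 mm.

```bash
python3 -m handwheel '[[[0,0,0,0],[0,0,0,0],[0,0,-0.1,0],[0,0,-0.1,0],[0,0,-0.1,0],[0,0,-0.1,0],[0,0,-0.06,0],[0,0,0,0],[0,0,0,0]]]' 8 45; python3 go.py; python3 k.py
```

```text
t: 22.65
tcp_pos: [0.6274, -0.0927, 0.1822]
tool_rot: [0.67, 0.742, 0.0, -0.002]
force: [-0.8, 5.5, -4.8]
finger_gap: 0.169
gripper_force: 43.9
t 22.65 tcp [ 0.6274 -0.0927  0.1822] yaw_y 5.81 tilt 0.21 F [-0.77  5.54 -4.84] gap 14.4 gf 43.9 q6 -0.43
top none
scene none
```

```bash
cat > rod.py <<'E'
from h import *
def go(im,d,tag):
    C=cloud(d,camera_params("scene"));h=cv2.cvtColor(im,cv2.COLOR_RGB2HSV).astype(int)
    for a,b in((-.17,-.15),(-.15,-.13),(-.13,-.115),(-.075,-.05),(-.05,-.02),(-.02,.01)):
        m=(d>0)&(abs(C[...,0]-(.609-.1*(C[...,1]-.106)))<.02)&(C[...,1]>a)&(C[...,1]<b)&(C[...,2]>.142)&(C[...,2]<.2)&(h[...,1]<70)&(h[...,2]>90)
        print(tag,a,b,m.sum(),np.percentile(C[m][:,2],[50,90]).round(4) if m.sum() else "", np.median(C[m][:,0]).round(4) if m.sum() else "")
z=np.load("scene0.npz");go(z["im"],z["d"],"before")
im,d,p=snap("scene");go(im,d,"now")
E
python3 rod.py; python3 go.py
```

```text
before -0.17 -0.15 27 [0.1569 0.159 ] 0.6375
before -0.15 -0.13 27 [0.1574 0.16  ] 0.6354
before -0.13 -0.115 22 [0.1584 0.1606] 0.6333
before -0.075 -0.05 36 [0.1622 0.164 ] 0.6273
before -0.05 -0.02 47 [0.1629 0.165 ] 0.6239
before -0.02 0.01 48 [0.1631 0.1659] 0.6213
now -0.17 -0.15 27 [0.1699 0.172 ] 0.6371
now -0.15 -0.13 26 [0.1693 0.1725] 0.6356
now -0.13 -0.115 24 [0.1694 0.172 ] 0.634
now -0.075 -0.05 38 [0.1682 0.1713] 0.6274
now -0.05 -0.02 47 [0.1677 0.1703] 0.6244
now -0.02 0.01 50 [0.1671 0.1697] 0.6208
t 22.8 tcp [ 0.6274 -0.0927  0.1823] yaw_y 5.81 tilt 0.21 F [-0.92  4.78 -4.01] gap 14.6 gf 43.9 q6 -0.43
```

The rod end has risen about 13–14 mm, more than the lip's 10, so I'll draw back.

```bash
python3 -m handwheel '[[[0.1,0,0,0],[0.15,0,0,0],[0.15,0,0,0],[0.2,0,0,0],[0.2,0,0,0],[0,0,0,0]]]'; python3 go.py
python3 -m handwheel '[[[0.2,0,0,0],[0.2,0,0,0],[0.2,0,0,0],[0.2,0,0,0],[0.15,0,0,0],[0.05,0,0,0],[0,0,0,0],[0,0,0,0]]]'; python3 go.py; python3 rod.py | grep now
```

```text
t: 23.55
tcp_pos: [0.626, -0.0736, 0.1827]
tool_rot: [0.67, 0.742, 0.0, -0.001]
force: [-1.7, 0.9, -4.5]
finger_gap: 0.173
gripper_force: 44.0
t 23.55 tcp [ 0.626  -0.0736  0.1827] yaw_y 5.81 tilt 0.07 F [-1.75  0.89 -4.5 ] gap 14.8 gf 44.0 q6 -0.4
t: 24.55
tcp_pos: [0.6235, -0.0493, 0.1826]
tool_rot: [0.671, 0.742, 0.0, -0.001]
force: [-2.5, -0.2, -5.3]
finger_gap: 0.167
gripper_force: 43.9
t 24.55 tcp [ 0.6235 -0.0493  0.1826] yaw_y 5.78 tilt 0.07 F [-2.45 -0.18 -5.31] gap 14.3 gf 43.9 q6 -0.36
now -0.17 -0.15 4 [0.163  0.1701] 0.6376
now -0.15 -0.13 57 [0.1676 0.1722] 0.6375
now -0.13 -0.115 21 [0.1696 0.1722] 0.6333
now -0.075 -0.05 34 [0.169  0.1793] 0.6281
now -0.05 -0.02 67 [0.1709 0.1972] 0.6254
now -0.02 0.01 48 [0.1679 0.1695] 0.6213
```

The bolt is drawn 45 mm, so the nose is about 30 mm on the hinge side of the lip, with forces small. Now I'll swing the gate along its arc (155 mm radius), turning the tool with it.

```bash
python3 -m handwheel '[[[0.002,-0.11,0,0.17],[0.004,-0.216,0,0.333],[0.004,-0.216,0,0.333],[0.004,-0.216,0,0.333],[0.004,-0.216,0,0.333],[0.004,-0.216,0,0.333],[0,0,0,0]]]'; python3 go.py
python3 -m handwheel '[[[0.004,-0.216,0,0.333],[0.004,-0.216,0,0.333],[0.004,-0.216,0,0.333],[0.004,-0.216,0,0.333],[0.004,-0.216,0,0.333],[0.004,-0.216,0,0.333],[0.002,-0.14,0,0.2],[0.002,-0.07,0,0.1],[0,0,0,0],[0,0,0,0],[0,0,0,0],[0,0,0,0]]]'; python3 go.py
python3 - <<'E'
from h import *
a,d,p=snap("scene");b,e,_=snap("top");C=cloud(d,p);h=cv2.cvtColor(a,cv2.COLOR_RGB2HSV).astype(int)
y=(h[...,0]>18)&(h[...,0]<32)&(h[...,1]>140)&(d>0)&(C[...,0]>.42)&(C[...,0]<.7)&(abs(C[...,1])<.17)&(C[...,2]>.115)&(C[...,2]<.135)&~((C[...,1]<-.15)&(C[...,0]>.6))
f=cv2.fitLine((C[y][:,:2]*1000).astype(np.float32),cv2.DIST_HUBER,0,.01,.01).ravel();print("gate",np.degrees(np.arctan(f[0]/f[1])).round(2),y.sum())
save("g6",np.hstack([cv2.resize(a[100:310,150:450],(420,294),interpolation=2),cv2.resize(b[130:340,80:380],(378,294),interpolation=2)]))
E
```

```text
t: 25.48
tcp_pos: [0.5939, -0.0502, 0.1831]
tool_rot: [0.739, 0.674, 0.0, 0.0]
force: [2.9, -0.9, -4.3]
finger_gap: 0.172
gripper_force: 44.1
t 25.48 tcp [ 0.5939 -0.0502  0.1831] yaw_y -5.27 tilt 0.05 F [ 2.86 -0.89 -4.3 ] gap 14.7 gf 44.1 q6 -0.18
t: 26.98
tcp_pos: [0.5573, -0.0418, 0.1828]
tool_rot: [0.814, 0.581, -0.0, -0.0]
force: [3.4, -2.4, -3.6]
finger_gap: 0.168
gripper_force: 44.1
t 26.98 tcp [ 0.5573 -0.0418  0.1828] yaw_y -19.0 tilt 0.01 F [ 3.41 -2.39 -3.64] gap 14.4 gf 44.1 q6 0.06
gate 17.54 534
```

View pics/g6.png

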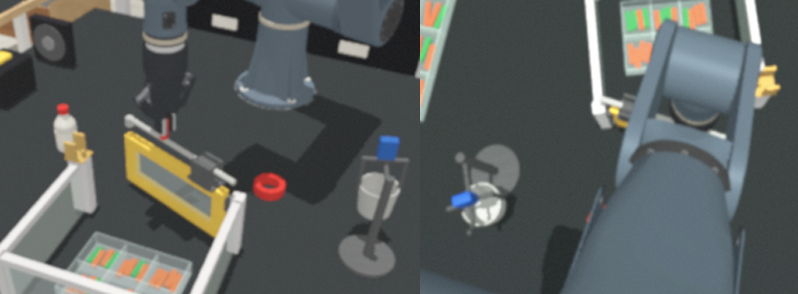

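The gate stands about 23–25° open (near (175,180)), held at the bolt knob at (165,130). The pail still hangs on the hook at (378,195), and the bottle, tape and tray look untouched. Handing in.

```bash
python3 -c "
from station import sense,sign_off
s=sense();print(abs(s['qd']).max(),s['t']);print(sign_off())"
```

```text
0.0013539359138369355 27.075
the job is handed in; nothing more can be done
None
```

The job is handed in at 27 s; no verdict was returned. The pail hangs by its bar on the hook, let go; the bolt was drawn about 45 mm clear of the keeper, and the gate is held still about 23–25° open by the bolt knob. In the last picture the flux bottle, tape roll and tray looked undisturbed.

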